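# Pull-test two re-glued chess knights

### The arm

A 6-joint arm with a two-finger parallel gripper is mounted at the origin on the work surface. World frame = base frame: x ahead of the robot, y to its left, z up, the work surface at z = 0. Lengths are in mm, angles in rad, forces in N, time in s.
With the tool pointing down it reaches from about 300 to 775 mm from the base axis. Payload 14.6 kg.
Tool frame: the origin (TCP) lies between the finger pads; the fingertips stand 22 mm ahead of it and the grasp point (between the pads) lies 3 mm ahead of it (finger_overhang is the distance from the TCP to the fingertips, in mm); z points along the fingers, y is the direction in which the jaws open and shut (so a half turn about z gives the same grasp; the last joint's range is limited). The gripper opens to 94 mm and grips with 3 to 60 N. Pads are 16 mm wide; open, the fingers measure 119 mm over their backs; the gripper's body (75 mm by 177 mm) begins 78 mm behind the grasp point.
Start: joints at [1.037, 0.3, 1.521, -0, 1.321, -0.067], TCP at [247.513, 491.148, 195.046] pointing down, gripper open.
Joint ranges: [-3.03, 3.03], [-0.79, 2.21], [0.23, 2.52], [-1.04, 4.18], [0, 3.07], [-2.55, 2.55]. Speed limits (rad/s): [2.22, 2.22, 2.57, 3.14, 3.14, 3.14].

### API

Orientations are given as [roll, pitch, yaw] about the fixed x, y, z axes, in that order (R = Rz(yaw) Ry(pitch) Rx(roll)).
In Python, from cell import * gives the robot as it stands.
- The arm moves only by the tool jog_arm, never from a script. Its argument "increments" is a list of rows, each a list of 7 numbers: the shift along the tool's x, y, z in cm, then the turn, a rotation vector about the tool's x, y, z in degrees, then the finger opening in cm, from 0 to 9.4. In form: [[x, y, z, wx, wy, wz, grip], ...]. A call has 1 to 20 rows; each row shifts and turns the commanded pose from where the row before left it, along the tool's axes as they then stand; what a row does not reach is not made up. A row lasts 1/8 s, in which the tool goes at most 62.5 mm and 10.7 degrees, less where a joint would pass 70% of its speed; a pose out of reach is approached as far as the arm can. A call is refused whole if a number of a shift passes 6.25 or a number of a turn 10.7, either way. A call with a gripper value outside its range is refused whole. The fingers move at their own pace and stop on an object; "squeeze" is the grip in N (left out, the last holds). Time passes only in rows, so rows that do not move let the fingers close. It gives the time, the measured TCP pose, the force and the opening at its end, in the units of the state.
- read_state(): the state, without advancing time (a new reading comes with each control period).
- camera(name): name is "side" or "top"; returns a dict with "image" (400x640x3 uint8, red, green, blue), "K" (3x3 intrinsics, pixels), "rvec" (rotation vector, rad) and "tvec" (3), from world to camera coordinates, as OpenCV has them. Camera axes: x right, y down, z forward; pixel columns grow to the right and rows downward; lengths in mm; the calibration is good to about 2 mm. A picture is of the moment at which its call begins. There is no depth.
- sign_off(): hands the job in, once; it reports no verdict.
Trained networks look in a picture, given as the dict that the camera call returned (one of the last four; its "shot" number tells which), for a name from the list of things; names that differ only in an ending like _2 or _b are one class to them, and where a whole thing is asked for, a point or a joint stands for the part that bears it (a point fixed in the world has none). Each returns a list of dicts, best first, with "conf" (0 to 1); they miss things now and then, are a little off and sometimes report something else, mostly with a low value. They report only what shows in the picture. A call takes as long as a camera call. They do not tell look-alikes from the thing itself.
- recognise(picture, name): "centre" ([x, y, z] in mm, in the coordinates of the camera as it stood for that picture, good to about 4 mm: the middle of the surface that is visible of it).
- regions_of(picture, name): "mask" (400x640 bool, what is visible of it).
The state is a dict: "clock": time; "joints": joint angles; "qd": joint speeds; "effort": joint torques, N m; "eef_pos": TCP position; "eef_rot": TCP orientation; "wrist_force": force on the tool from outside, world axes, zero at the start; "moment": the same for the moment, N m; "finger_gap": finger opening in mm.
Only numpy, scipy, OpenCV 4.12 (cv2) and the standard library are available. Lean on these libraries where they do the work, as an engineer would, in place of code of your own. Each camera call takes 0.05 s, during which the arm holds its last target.

### The job

Prove the glue on the two wooden knights in the spring clamp, the left one first and then the right: take the knight by its neck, pull it straight up with about 14 newtons (pointer midway between the two ridges, never over 20 newtons) and hold that for a full second. Ease a knight that holds back down and let go of it, sitting flush on its base; if it comes off, stand it upright on the grey pot-holder stand with its dowel hanging in the gap before you go on. Tip no knight over and leave the bell and the glue bottle where they are.

Things in the scene. Friction and masses are not known exactly. Their poses are not given: they have to be found in the camera images.
- clamp: Grey test clamp, fixed: base plate 100 x 270 x 16 mm with two square aluminium spring cups (60 x 60 mm). Origin: centre of its underside on the table; x ahead, y along the row towards the left cup, z up. Cup centres at x 0, y +65 mm (left, the robot's left) and -65 mm (right). Upright gauge plates (22 mm wide, tops at z 62 mm) at its two ends, y +/-117 mm.
- stand: Grey silicone pot-holder stand, fixed: 180 x 110 mm, two 30 mm wide ribs along x, tops at z 36 mm, and between them one open gap 26 mm wide, 30 mm deep, along x at y 0, 180 mm long. Origin: centre of its underside, z up. A knight that came off stands with its collar on both ribs and its dowel in the gap; room for two, 80 mm apart along the gap.
- knight_left: Wooden chess knight in the left cup, turned as the clamp is, about 60 g, 75 mm tall. Origin: centre of the underside of its round collar (42 mm diameter, 10 mm high), flush on the base disc, 58 mm above the table; z up, muzzle to -x. Below the origin a dowel 22 mm long (10 mm along x, 14 mm along y) is glued into the base.
- neck_left (a point): Middle of the left knight's neck, 40 mm above the knight's origin: the place to grip. The neck has flat upright sides, 22 mm wide across y, x from -10 to +16 mm, from 10 to 52 mm above the knight's origin. Fingers close along y.
- base_left (a point): Centre of the top of the left wooden base disc (50 mm diameter) in the cup, where the knight's origin sits; rises with the cup. Either, both or neither glue joint may hold. A good one gives about 1 mm, then holds beyond 20 N. A bad one drags with 3 to 9 N and slides up, free after 22 mm of travel; it cannot be pushed back.
- lift_left (a joint): Rise of the left cup in m, 0 at rest, stop at 0.012. The cup carries the base and rides on a spring: about 2.5 N of pull lifts the weight, then 1 mm for every 2 N: 14 N is 0.0058, 20 N is 0.0088. A small dark pointer on the cup's outer side rises past the gauge plate: level with its lower ridge at 0.004, its upper ridge at 0.0085.
- knight_right: Wooden chess knight in the right cup, turned as the clamp is, about 60 g, 75 mm tall. Origin: centre of the underside of its round collar (42 mm diameter, 10 mm high), flush on the base disc, 58 mm above the table; z up, muzzle to -x. Below the origin a dowel 22 mm long (10 mm along x, 14 mm along y) is glued into the base.
- neck_right (a point): Middle of the right knight's neck, 40 mm above the knight's origin: the place to grip. The neck has flat upright sides, 22 mm wide across y, x from -10 to +16 mm, from 10 to 52 mm above the knight's origin. Fingers close along y.
- base_right (a point): Centre of the top of the right wooden base disc (50 mm diameter) in the cup, where the knight's origin sits; rises with the cup. Either, both or neither glue joint may hold. A good one gives about 1 mm, then holds beyond 20 N. A bad one drags with 3 to 9 N and slides up, free after 22 mm of travel; it cannot be pushed back.
- lift_right (a joint): Rise of the right cup in m, 0 at rest, stop at 0.012. The cup carries the base and rides on a spring: about 2.5 N of pull lifts the weight, then 1 mm for every 2 N: 14 N is 0.0058, 20 N is 0.0088. A small dark pointer on the cup's outer side rises past the gauge plate: level with its lower ridge at 0.004, its upper ridge at 0.0085.
- bell: Bystander: plastic desk bell with a press button, 72 mm diameter, 47 mm high, loose; origin at centre of underside.
- glue: Bystander: white plastic glue bottle, 32 mm diameter, 85 mm high, loose; origin at centre of underside.
Mind the look-alikes: they are no part of the job. What is shaped like the knight_left but yellow is not meant.

How it is judged:
By the outcome, as a careful person would: the job done as asked, in the order asked, and still so for the second after the job is handed in, with the robot touching nothing.
It also fails if it takes over 72 s, if anything falls off the work surface, if the arm or the gripper's body presses on something with over 40 N, if the wrist force passes 120 N, or if a joint passes its speed limit or range.

## Working session

There is one attempt and no reset: what is moved stays moved. The work goes in short steps, Python scripts to look and compute and a tool call to move; the robot and the scene stay as the last step left them, time stands still between calls to the robot, and variables do not carry over. Pictures are saved under pics/ and viewed, and the job is handed in when it is done.

Besides the shell and the picture viewer there is one more tool, called after ">>>" as name([rows], argument=value, ...), one row to a line, values as JSON. jog_arm: Moves the arm, as the interface text tells. Its arguments: {"type":"object","properties":{"increments":{"type":"array"},"squeeze":{"type":"number"}},"required":["increments"]}

```bash
mkdir -p pics; ls
python3 - <<'E'
from cell import *
import cv2
s=read_state();print({k:(v if not hasattr(v,'round') else v) for k,v in s.items()})
for n in("side","top"):
    c=camera(n);cv2.imwrite(f"pics/{n}0.png",c["image"][:,:,::-1]);print(n,c["K"],c["rvec"],c["tvec"])
    import numpy as np
    R=cv2.Rodrigues(np.array(c["rvec"],float))[0];t=np.array(c["tvec"],float).ravel();print("cam",-R.T@t)
    for o in["clamp","stand","knight_left","bell","glue"]:
        r=recognise(c,o);print(o,[(round(d["conf"],2),np.round(R.T@(np.array(d["centre"])-t),0)) for d in r])
E
```

```text
pics
{'clock': 0.0, 'joints': array([ 1.03734922e+00,  3.00450591e-01,  1.52158827e+00, -1.74520938e-05,
        1.32071946e+00, -6.66173853e-02]), 'qd': array([ 2.79179593e-04, -4.75311051e-04, -1.23579264e-03,  4.32009719e-05,
        4.39714739e-04, -8.06883390e-05]), 'effort': array([-7.84472359e-04, -5.31798577e+01, -3.52748358e+01,  7.08164927e-02,
        2.42700346e-02, -8.12656140e-05]), 'eef_pos': array([247.40253641, 490.89732551, 194.49455551]), 'eef_rot': array([-3.14042845e+00, -6.07295314e-05,  2.67476723e+00]), 'wrist_force': array([0.13351087, 0.01097662, 0.18317865]), 'moment': array([0.00136544, 0.02514078, 0.01334674]), 'finger_gap': 94.22256085019053}
side [[398.36073604   0.         317.61978152]
 [  0.         398.36073604 200.42882997]
 [  0.           0.           1.        ]] [ 2.30146176 -1.01894187  0.32271613] [-393.22666073  369.70158461  598.74093609]
cam [ 222.3379012  -346.56683595  693.00394143]
clamp [(0.63, array([ 528., -198.,   15.])), (0.34, array([ 545., -131.,   47.]))]
stand [(0.91, array([515., 195.,  31.])), (0.57, array([ 552., -124.,  105.]))]
knight_left [(0.89, array([ 549., -126.,  105.])), (0.57, array([527.,  17.,  59.]))]
bell [(0.82, array([659.,  -5.,  31.]))]
glue [(0.72, array([424.,  -5.,  51.]))]
top [[479.13200105   0.         317.92685948]
 [  0.         479.13200105 194.04030316]
 [  0.           0.           1.        ]] [ 2.12047797 -2.14853243  0.156477  ] [-2.96404104e-01  5.43642609e+02  1.09105553e+03]
cam [ 365.99017894  -18.59028636 1162.60703878]
clamp [(0.81, array([ 538., -176.,   13.]))]
stand [(0.57, array([520., 214.,  36.]))]
knight_left [(0.75, array([ 557., -111.,  117.])), (0.74, array([529.,  28.,  76.])), (0.28, array([ 551., -103.,   46.])), (0.27, array([ 515., -230.,   52.]))]
bell [(0.95, array([660.,   7.,  30.]))]
glue [(0.74, array([420.,   2.,  65.]))]
```

View pics/side0.png

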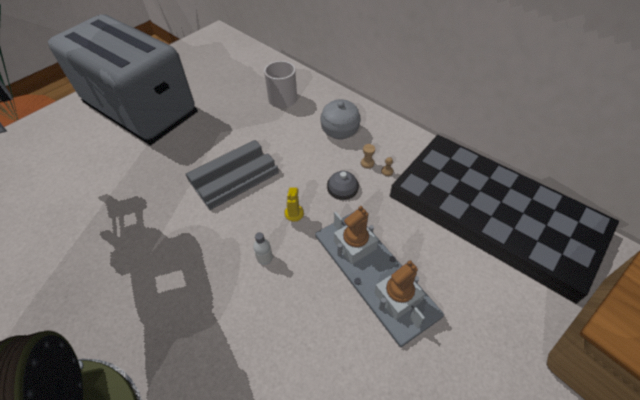

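View pics/top0.png

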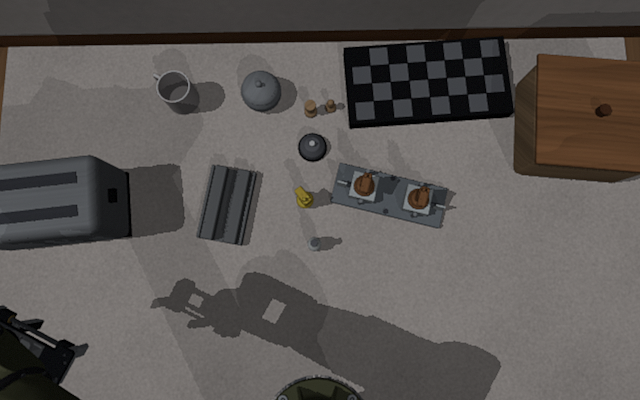

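The side and top views show the clamp with its two brown knights (side at (355,230) and (402,285); top at (364,184) left and (419,198) right). The yellow look-alike is at top (304,197) and the stand at (228,205). I'll zoom in to fit the poses.

Run:
```python
import cv2
a=cv2.imread("pics/top0.png")
cv2.imwrite("pics/tc.png",cv2.resize(a[150:240,320:460],None,fx=5.5,fy=5.5,interpolation=cv2.INTER_CUBIC))
cv2.imwrite("pics/ts.png",cv2.resize(a[155:255,185:275],None,fx=6,fy=6,interpolation=cv2.INTER_CUBIC))
a=cv2.imread("pics/side0.png")
cv2.imwrite("pics/sc.png",cv2.resize(a[200:350,305:455],None,fx=4,fy=4,interpolation=cv2.INTER_CUBIC))
```

```text
(no output)
```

View pics/tc.png

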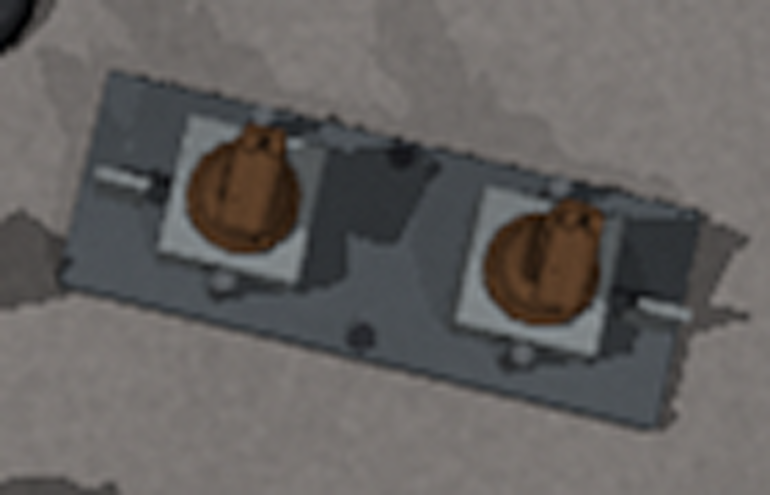

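View pics/ts.png

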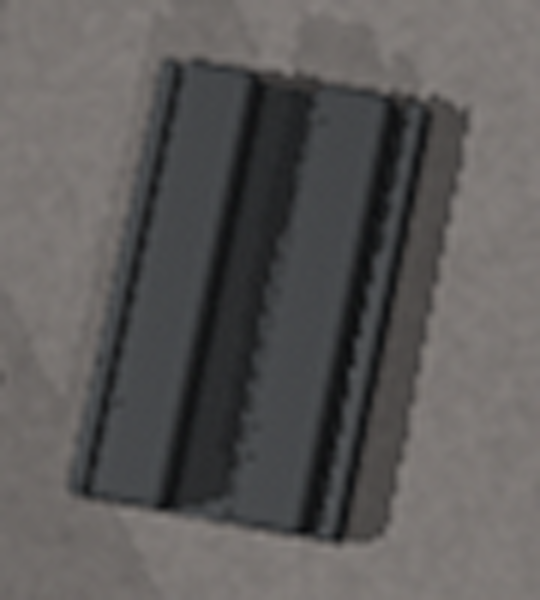

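View pics/sc.png

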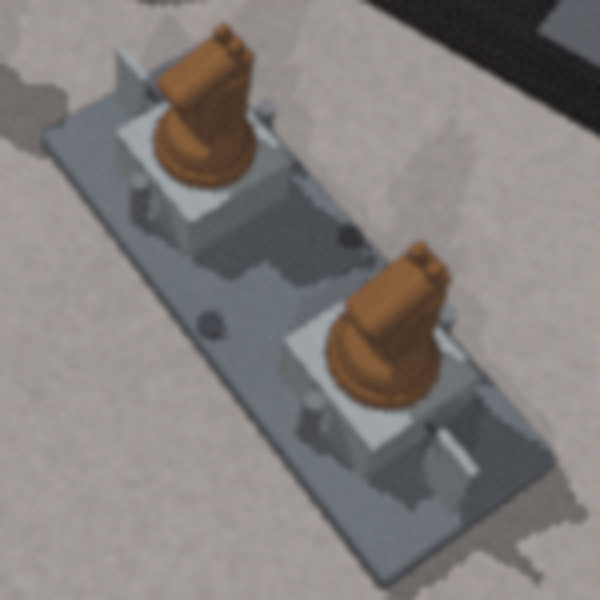

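```bash
cat > h.py <<'E'
import numpy as np,cv2
from scipy.optimize import least_squares
from cell import *
def proj(c,P):
    return cv2.projectPoints(np.asarray(P,float).reshape(-1,3),np.array(c["rvec"],float),np.array(c["tvec"],float),np.array(c["K"],float),None)[0].reshape(-1,2)
def fit(obs,x0):
    # obs: list (cam,localpts,pix)
    def w(p,L):
        L=np.asarray(L,float);cs,sn=np.cos(p[2]),np.sin(p[2])
        return np.c_[p[0]+cs*L[:,0]-sn*L[:,1],p[1]+sn*L[:,0]+cs*L[:,1],L[:,2]]
    f=lambda p:np.concatenate([(proj(c,w(p,L))-px).ravel() for c,L,px in obs])
    r=least_squares(f,x0,x_scale=[10,10,.1]);return r.x,f(r.x).reshape(-1,2)
E
python3 - <<'E'
from h import *
np.set_printoptions(suppress=True,precision=2)
top=camera("top");side=camera("side")
cr=lambda a,s,ox,oy:(np.array(a,float)+.5)/s-.5+[ox,oy]
Lt=[(50,135,16),(-50,135,16),(-50,-135,16),(50,-135,16)]
pt=cr([(112,70),(65,285),(660,428),(703,212)],5.5,320,150)
Ls=[(-50,135,16),(-50,-135,16),(50,-135,16)]
ps=cr([(42,135),(383,583),(552,462)],4,305,200)
x0=[540,-60,-.2]
for o in([(top,Lt,pt)],[(side,Ls,ps)],[(top,Lt,pt),(side,Ls,ps)]):
    print(*fit(o,x0))
p=fit([(top,Lt,pt),(side,Ls,ps)],x0)[0]
# cup tops: white squares, at unknown z; check knights projection
def W(p,l): 
    cs,sn=np.cos(p[2]),np.sin(p[2]);return [p[0]+cs*l[0]-sn*l[1],p[1]+sn*l[0]+cs*l[1],l[2]]
for y in(65,-65):
    print(y,W(p,(0,y,58)))
    for n,c,s,ox,oy in(("top",top,5.5,320,150),("side",side,4,305,200)):
        q=proj(c,[W(p,(0,y,58)),W(p,(0,y,68)),W(p,(0,y,130)),W(p,(0,y+(52 if y>0 else -52),62)),W(p,(30,y+30,58))]);print(n,(q-[ox,oy])*s)
Lr=[(90,43,36),(90,13,36),(-90,43,36),(-90,13,36),(90,-13,36),(90,-43,36),(-90,-13,36),(-90,-43,36)]
pr=cr([(183,65),(250,72),(92,493),(160,507),(315,85),(386,97),(235,516),(300,528)],6,185,155)
s,r=fit([(top,Lr,pr)],[520,200,-.2]);print("stand",s,r)
m=regions_of(side,"stand")
im=side["image"][:,:,::-1].copy()
for l in Lr: 
    q=proj(side,[W(s,l)])[0];cv2.circle(im,tuple(int(round(v)) for v in q),1,(0,0,255),-1)
cv2.imwrite("pics/sst.png",cv2.resize(im[130:220,170:290],None,fx=6,fy=6))
print(read_state()["clock"])
E
```

```text
[ 544.04 -179.78   -0.25] [[-0.22 -0.18]
 [-1.23  0.04]
 [ 0.5   0.44]
 [ 0.93 -0.38]]
[ 545.36 -178.39   -0.26] [[-1.31 -1.43]
 [-0.65  0.95]
 [ 1.8  -0.25]]
[ 544.57 -178.88   -0.26] [[-0.42 -0.63]
 [-1.63 -0.47]
 [-0.05  0.48]
 [ 0.6  -0.29]
 [-1.64 -0.79]
 [-0.22  1.4 ]
 [ 2.01 -0.1 ]]
65 [np.float64(561.108713553322), np.float64(-116.0209151712404), 58]
top [[242.99 192.39]
 [244.97 188.23]
 [258.08 160.72]
 [124.41 161.74]
 [190.59 108.69]]
side [[200.92 137.32]
 [202.14 125.71]
 [210.38  47.75]
 [138.31  57.2 ]
 [214.66  65.07]]
-65 [np.float64(528.0380958822428), np.float64(-241.74415982732341), 58]
top [[542.74 265.22]
 [547.41 261.69]
 [578.36 238.32]
 [665.91 293.28]
 [488.45 180.65]]
side [[379.74 351.84]
 [383.2  341.59]
 [406.58 272.2 ]
 [463.43 446.28]
 [388.46 265.08]]
stand [525.4  214.74  -0.18] [[-0.57 -1.46]
 [ 0.44 -0.64]
 [-0.58  0.99]
 [ 0.54  0.76]
 [ 0.19 -1.08]
 [ 0.58 -1.09]
 [-1.13  1.09]
 [ 0.54  1.21]]
0.75
```

View pics/sst.png

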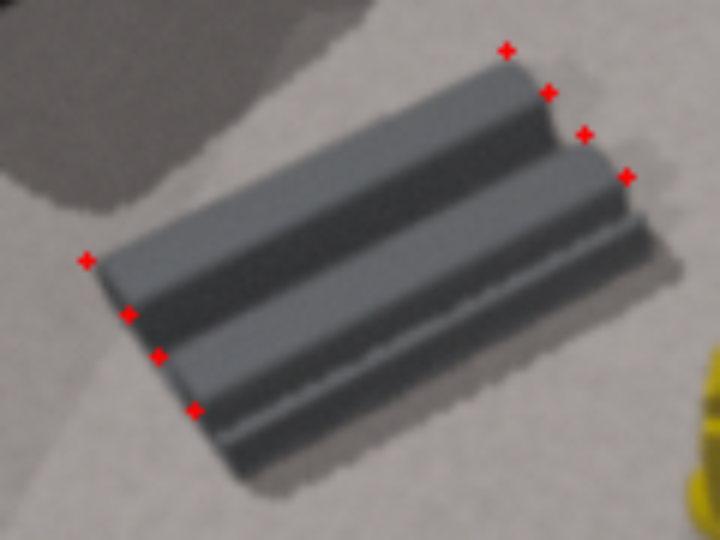

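Run:
```python
from h import *
np.set_printoptions(suppress=True,precision=2)
top=camera("top");side=camera("side")
cr=lambda a,s,ox,oy:(np.array(a,float)+.5)/s-.5+[ox,oy]
T=lambda a:cr(a,5.5,320,150);S=lambda a:cr(a,4,305,200)
best=None
for zc in(40,44,48,50,52,54,56,58):
    Lt=[(50,135,16),(-50,135,16),(-50,-135,16),(50,-135,16),(0,65,68),(0,-65,68),(30,95,zc),(30,35,zc),(-30,95,zc),(-30,35,zc),(30,-35,zc),(-30,-35,zc),(-30,-95,zc)]
    pt=T([(112,70),(65,285),(660,428),(703,212),(243,196),(543,267),(190,117),(327,150),(158,250),(300,287),(488,187),(455,325),(600,355)])
    Ls=[(-50,135,16),(-50,-135,16),(50,-135,16),(-30,95,zc),(-30,35,zc),(30,35,zc),(-30,-35,zc),(-30,-95,zc),(30,-95,zc)]
    ps=S([(42,135),(383,583),(552,462),(118,130),(192,222),(290,158),(287,340),(375,447),(478,372)])
    p,r=fit([(top,Lt,pt),(side,Ls,ps)],[544,-179,-.25]);print(zc,p,(r**2).sum())
    if best is None or (r**2).sum()<best[0]: best=((r**2).sum(),p,r)
_,p,r=best;print(r)
def W(p,l): 
    cs,sn=np.cos(p[2]),np.sin(p[2]);return [p[0]+cs*l[0]-sn*l[1],p[1]+sn*l[0]+cs*l[1],l[2]]
for n,c in(("top",top),("side",side)):
    im=cv2.resize(c["image"][:,:,::-1],None,fx=4,fy=4,interpolation=cv2.INTER_CUBIC)
    for y in(65,-65):
        for pts,col in(([W(p,(21*np.cos(t),y+21*np.sin(t),58)) for t in np.linspace(0,6.28,40)],(0,255,0)),([W(p,(21*np.cos(t),y+21*np.sin(t),68)) for t in np.linspace(0,6.28,40)],(0,255,255)),
          ([W(p,(a,y+b,110)) for a,b in((-10,-11),(16,-11),(16,11),(-10,11))],(255,0,0))):
            q=((proj(c,pts)+.5)*4-.5).round().astype(int);cv2.polylines(im,[q],True,col,1)
    o=im[4*150:4*240,4*320:4*460] if n=="top" else im[800:1400,1220:1820]
    cv2.imwrite(f"pics/ov_{n}.png",o)
print([W(p,(0,y,98)) for y in(65,-65)])
```

```text
40 [ 547.07 -178.24   -0.25] 94.27904877302643
44 [ 546.3  -178.41   -0.25] 63.56661766569963
48 [ 545.52 -178.58   -0.25] 42.46762235888198
50 [ 545.14 -178.66   -0.25] 35.590497807210255
52 [ 544.75 -178.74   -0.25] 31.19820376567466
54 [ 544.36 -178.83   -0.25] 29.31860402292607
56 [ 543.96 -178.92   -0.25] 29.979910465714774
58 [ 543.57 -179.     -0.25] 33.21068829403812
[[-0.6  -0.31]
 [-1.62 -0.1 ]
 [ 0.09  0.33]
 [ 0.53 -0.48]
 [ 0.72 -0.78]
 [ 1.22 -0.59]
 [ 0.28 -0.49]
 [ 0.23 -0.61]
 [ 0.29 -0.26]
 [-0.48 -0.99]
 [ 0.13 -0.43]
 [ 0.72 -0.87]
 [-0.31 -0.26]
 [-1.94 -0.5 ]
 [ 0.07  1.38]
 [ 2.09 -0.34]
 [-1.32 -0.25]
 [-1.31 -0.22]
 [ 0.18  0.27]
 [-1.35 -0.24]
 [-0.96  0.86]
 [ 0.56  0.96]]
[[np.float64(560.5884555089334), np.float64(-115.88953255057586), 98], [np.float64(528.1234543193747), np.float64(-241.77052276658085), 98]]
```

View pics/ov_top.png

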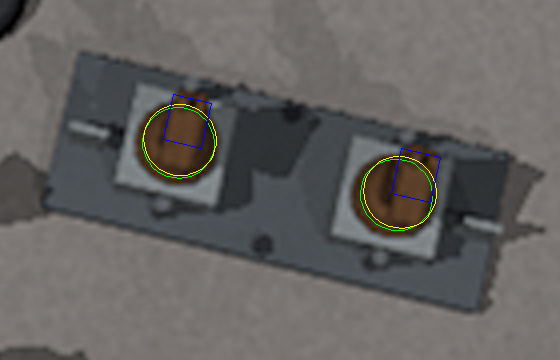

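View pics/ov_side.png

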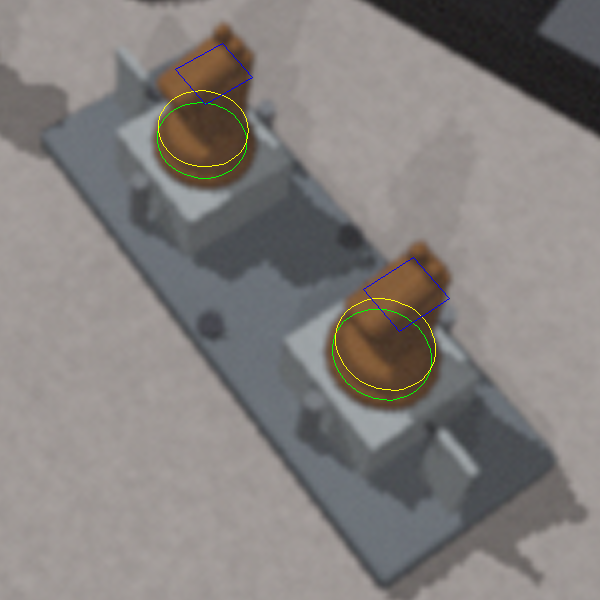

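```bash
cat >> h.py <<'E'
from scipy.spatial.transform import Rotation as Ro
LEFT=(560.5,-116);RIGHT=(528.1,-241.8);YAW=-0.252
def go(x,y,z,yaw=YAW,pi=True):
    s=read_state();R=Ro.from_euler('xyz',s["eef_rot"])
    yaw=yaw+(np.pi if pi else 0)
    T=Ro.from_euler('xyz',[np.pi,0,yaw])
    d=np.array([x,y,z])-s["eef_pos"]
    print("clk",round(s["clock"],2),"pos",s["eef_pos"].round(1),"rot",s["eef_rot"].round(3),"j",s["joints"].round(2),"F",s["wrist_force"].round(1),"gap",round(s["finger_gap"],1))
    print("turn tool deg",(R.inv()*T).as_rotvec(degrees=True).round(2),"shift cm now",(R.inv().apply(d)/10).round(2),"shift cm after turn",(T.inv().apply(d)/10).round(2))
E
python3 -c "
from h import *
go(*LEFT,195)"
```

```text
clk 0.85 pos [247.5 491.2 195. ] rot [3.142 0.    2.675] j [ 1.04  0.3   1.52 -0.    1.32 -0.07] F [ 0.2 -1.  -1.3] gap 93.6
turn tool deg [  0.     0.   -12.31] shift cm now [-5.527e+01 -4.014e+01  1.000e-02] shift cm after turn [-45.45 -50.99   0.  ]
```

>>> jog_arm([
  [0,0,0,0,0,-6.15,5.5],
  [0,0,0,0,0,-6.15,5.5],
  [-2,-2.2,0,0,0,0,5.5],
  [-3.8,-4.25,0,0,0,0,5.5],
  [-3.8,-4.25,0,0,0,0,5.5],
  [-3.8,-4.25,0,0,0,0,5.5],
  [-3.8,-4.25,0,0,0,0,5.5],
  [-3.8,-4.25,0,0,0,0,5.5],
  [-3.8,-4.25,0,0,0,0,5.5],
  [-3.8,-4.25,0,0,0,0,5.5],
  [-3.8,-4.25,0,0,0,0,5.5],
  [-3.8,-4.25,0,0,0,0,5.5],
  [-3.8,-4.25,0,0,0,0,5.5],
  [-3,-3.3,0,0,0,0,5.5],
  [-2.4,-3,0,0,0,0,5.5],
  [0,0,0,0,0,0,5.5],
  [0,0,0,0,0,0,5.5],
])

```text
clock: 2.98
eef_pos: [559.7, -115.5, 194.9]
eef_rot: [3.141, -0.0, 2.889]
wrist_force: [0.9, 0.1, 0.6]
finger_gap: 55.1
```

```bash
python3 -c "
from h import *
go(*LEFT,101)
c=camera('side');cv2.imwrite('pics/s1.png',cv2.resize(c['image'][100:350,250:500,::-1],None,fx=2.4,fy=2.4))
c=camera('top');cv2.imwrite('pics/t1.png',c['image'][:,:,::-1])
"
```

```text
clk 2.98 pos [ 559.7 -115.5  194.9] rot [ 3.141 -0.     2.889] j [-0.27  0.35  1.46  0.    1.34 -1.59] F [0.9 0.1 0.6] gap 55.1
turn tool deg [ 0.01 -0.02 -0.01] shift cm now [-0.09 -0.03  9.39] shift cm after turn [-0.09 -0.03  9.39]
```

View pics/s1.png

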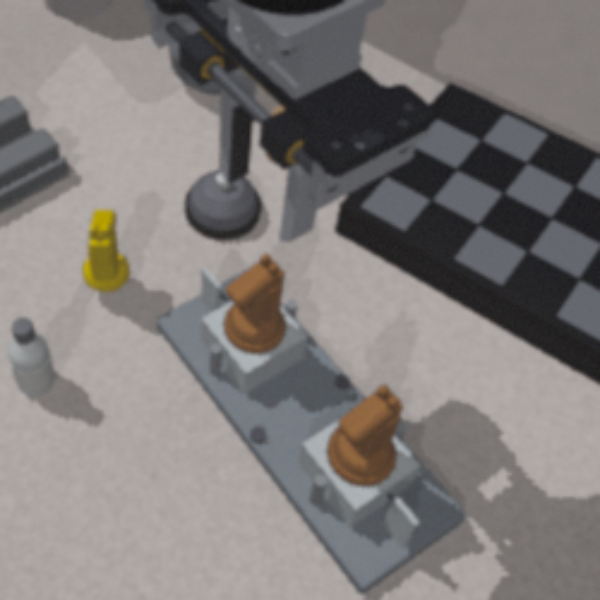

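View pics/t1.png

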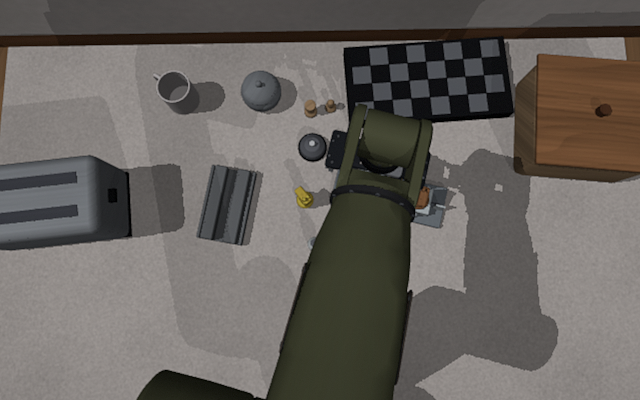

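>>> jog_arm([
  [-0.1,0,1.5,0,0,0,5.5],
  [0,0,2.5,0,0,0,5.5],
  [0,0,2.5,0,0,0,5.5],
  [0,0,2,0,0,0,5.5],
  [0,0,0.9,0,0,0,5.5],
  [0,0,0,0,0,0,5.5],
])

```text
clock: 3.82
eef_pos: [560.7, -115.9, 100.6]
eef_rot: [3.142, -0.001, 2.89]
wrist_force: [-0.2, -1.3, -1.0]
finger_gap: 55.3
```

```bash
python3 -c "
from h import *
go(*LEFT,101)
c=camera('side');cv2.imwrite('pics/s2.png',cv2.resize(c['image'][150:350,300:450,::-1],None,fx=4,fy=3))
"
```

```text
clk 3.83 pos [ 560.7 -115.9  100.6] rot [ 3.142e+00 -1.000e-03  2.890e+00] j [-0.27  0.44  1.56 -0.    1.14 -1.59] F [-0.2 -1.3 -1. ] gap 55.3
turn tool deg [ 0.   -0.05  0.01] shift cm now [ 0.01 -0.01 -0.04] shift cm after turn [ 0.01 -0.01 -0.04]
```

View pics/s2.png

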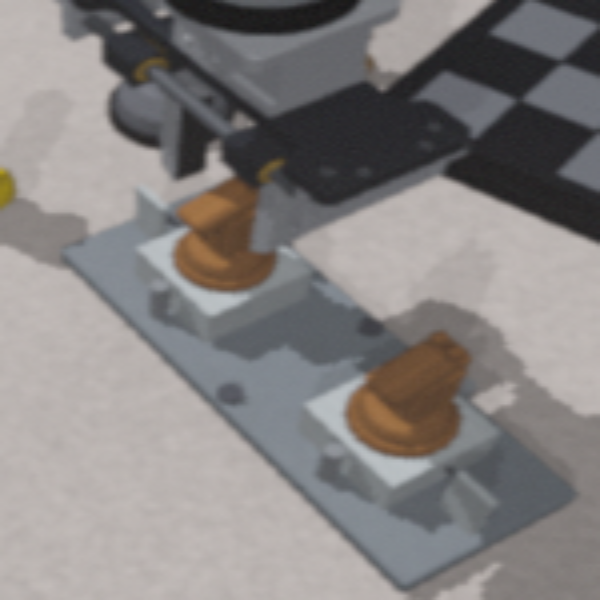

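>>> jog_arm([
  [0,0,0,0,0,0,3.0],
  [0,0,0,0,0,0,2.8],
  [0,0,0,0,0,0,2.6],
  [0,0,0,0,0,0,2.4],
], squeeze=5)

```text
clock: 4.38
eef_pos: [560.9, -116.3, 101.2]
eef_rot: [-3.142, 0.0, 2.889]
wrist_force: [0.1, 1.1, -0.5]
finger_gap: 24.4
```

```bash
python3 -c "
from h import *
go(*LEFT,101)
c=camera('side');cv2.imwrite('pics/s3.png',cv2.resize(c['image'][190:280,310:420,::-1],None,fx=6,fy=6))
"
```

```text
clk 4.38 pos [ 560.9 -116.3  101.2] rot [-3.142  0.     2.889] j [-0.27  0.44  1.56 -0.    1.14 -1.59] F [ 0.1  1.1 -0.5] gap 24.4
turn tool deg [-0.    0.01 -0.01] shift cm now [0.05 0.01 0.02] shift cm after turn [0.05 0.01 0.02]
```

View pics/s3.png

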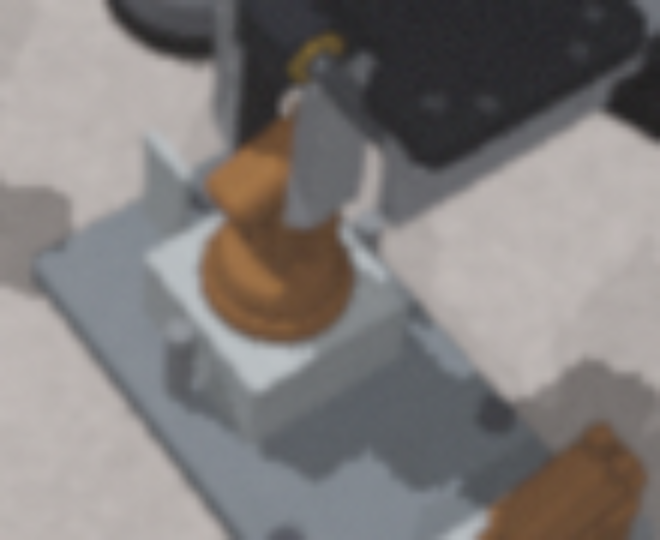

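>>> jog_arm([
  [0,0,0,0,0,0,2.2],
  [0,0,0,0,0,0,2.1],
], squeeze=5)

```text
clock: 4.68
eef_pos: [561.0, -116.0, 101.2]
eef_rot: [3.141, 0.0, 2.89]
wrist_force: [1.0, 2.8, 1.7]
finger_gap: 21.3
```

>>> jog_arm([
  [0,0,0,0,0,0,1.5],
  [0,0,0,0,0,0,1.5],
], squeeze=15)

```text
clock: 4.92
eef_pos: [561.1, -116.1, 101.2]
eef_rot: [3.141, 0.0, 2.889]
wrist_force: [0.6, 3.4, 3.2]
finger_gap: 19.5
```

>>> jog_arm([
  [0,0,0,0,0,0,1.0],
  [0,0,0,0,0,0,1.0],
], squeeze=40)

```text
clock: 5.18
eef_pos: [561.0, -116.1, 101.2]
eef_rot: [3.141, 0.0, 2.889]
wrist_force: [0.3, 4.4, 3.5]
finger_gap: 19.1
```

>>> jog_arm([
  [0,0.05,-0.1,0,0,0,1.0],
  [0,0,0,0,0,0,1.0],
])

```text
clock: 5.42
eef_pos: [560.8, -115.9, 101.6]
eef_rot: [-3.141, -0.001, 2.889]
wrist_force: [1.0, 1.1, -3.6]
finger_gap: 19.3
```

>>> jog_arm([
  [0,0.03,-0.1,0,0,0,1.0],
  [0,0,0,0,0,0,1.0],
])

```text
clock: 5.68
eef_pos: [560.8, -115.6, 102.8]
eef_rot: [-3.141, -0.001, 2.889]
wrist_force: [0.1, 0.6, -4.2]
finger_gap: 19.7
```

>>> jog_arm([
  [0,0,-0.1,0,0,0,1.0],
  [0,0,0,0,0,0,1.0],
])

```text
clock: 5.92
eef_pos: [561.0, -115.5, 104.1]
eef_rot: [-3.141, -0.0, 2.889]
wrist_force: [-1.1, -0.3, -4.0]
finger_gap: 19.7
```

>>> jog_arm([
  [0,0,-0.1,0,0,0,1.0],
  [0,0,-0.1,0,0,0,1.0],
  [0,0,0,0,0,0,1.0],
])

```text
clock: 6.3
eef_pos: [561.1, -115.5, 106.1]
eef_rot: [-3.142, 0.0, 2.889]
wrist_force: [-0.2, -0.6, -3.7]
finger_gap: 19.6
```

```bash
python3 -c "
from h import *
go(*LEFT,101)
c=camera('side');cv2.imwrite('pics/s4.png',cv2.resize(c['image'][190:280,310:420,::-1],None,fx=6,fy=6))
"
```

```text
clk 6.3 pos [ 561.1 -115.5  106.1] rot [-3.142  0.     2.889] j [-0.27  0.44  1.55 -0.    1.15 -1.59] F [-0.2 -0.6 -3.7] gap 19.6
turn tool deg [-0.    0.01 -0.01] shift cm now [ 0.05 -0.06  0.51] shift cm after turn [ 0.05 -0.06  0.51]
```

View pics/s4.png

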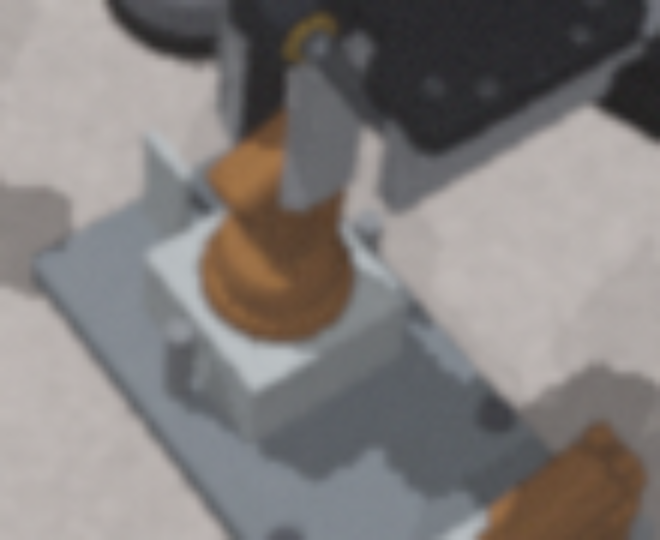

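Run:
```python
import cv2,numpy as np
a=cv2.imread('pics/s3.png');b=cv2.imread('pics/s4.png')
o=np.hstack([a[100:360,130:420],b[100:360,130:420]]);cv2.imwrite('pics/cmp1.png',cv2.resize(o,None,fx=1.37,fy=1.37))
for n,(x0,y0,x1,y1) in dict(muzzle=(200,160,280,240),base=(195,290,360,350),mid=(230,200,285,260),finger=(275,150,375,235),collar=(195,250,280,300)).items():
    t=a[y0:y1,x0:x1];r=cv2.matchTemplate(b[y0-30:y1+30,x0-30:x1+30],t,cv2.TM_CCOEFF_NORMED);_,v,_,l=cv2.minMaxLoc(r);print(n,round(v,3),l[0]-30,l[1]-30)
```

```text
muzzle 0.967 2 -4
base 0.994 0 -1
mid 0.963 -1 -9
finger 0.917 -1 -16
collar 0.977 1 -7
```

View pics/cmp1.png

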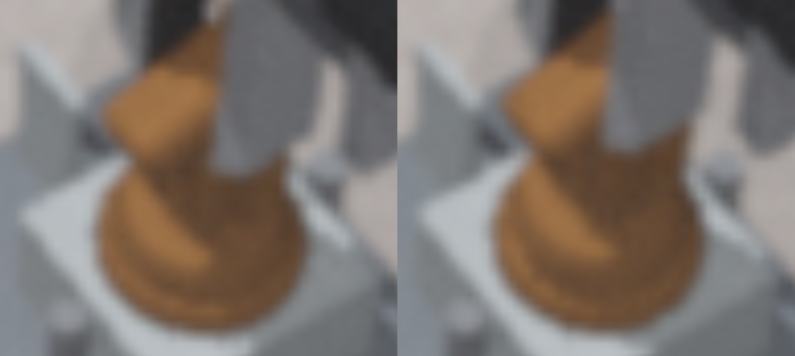

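>>> jog_arm([
  [0,0,-0.1,0,0,0,1.0],
  [0,0,-0.1,0,0,0,1.0],
  [0,0,-0.1,0,0,0,1.0],
  [0,0,-0.1,0,0,0,1.0],
  [0,0,0,0,0,0,1.0],
])

```text
clock: 6.98
eef_pos: [561.1, -115.5, 110.1]
eef_rot: [-3.142, 0.0, 2.889]
wrist_force: [-0.1, -0.6, -4.6]
finger_gap: 19.8
```

```bash
python3 -c "
from h import *
go(*LEFT,101)
c=camera('side');b=cv2.resize(c['image'][190:280,310:420,::-1],None,fx=6,fy=6);cv2.imwrite('pics/s5.png',b)
a=cv2.imread('pics/s3.png')
o=np.hstack([a[60:360,130:420],b[60:360,130:420]]);cv2.imwrite('pics/cmp2.png',cv2.resize(o,None,fx=1.37,fy=1.37))
"
```

```text
clk 6.97 pos [ 561.1 -115.5  110.1] rot [-3.142  0.     2.889] j [-0.27  0.43  1.55 -0.    1.16 -1.59] F [-0.1 -0.6 -4.6] gap 19.8
turn tool deg [-0.    0.01 -0.01] shift cm now [ 0.05 -0.07  0.91] shift cm after turn [ 0.05 -0.07  0.91]
```

View pics/cmp2.png

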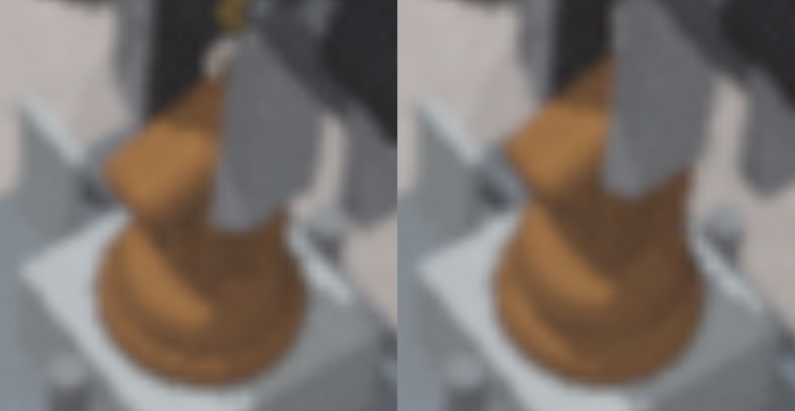

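>>> jog_arm([
  [0,0,-0.2,0,0,0,1.0],
  [0,0,-0.2,0,0,0,1.0],
  [0,0,-0.2,0,0,0,1.0],
  [0,0,-0.2,0,0,0,1.0],
  [0,0,-0.2,0,0,0,1.0],
  [0,0,-0.2,0,0,0,1.0],
  [0,0,-0.2,0,0,0,1.0],
  [0,0,-0.2,0,0,0,1.0],
  [0,0,-0.3,0,0,0,1.0],
  [0,0,-0.5,0,0,0,1.0],
  [0,0,-0.8,0,0,0,1.0],
  [0,0,-1.0,0,0,0,1.0],
  [0,0,-1.0,0,0,0,1.0],
  [0,0,-1.0,0,0,0,1.0],
  [0,0,-0.8,0,0,0,1.0],
  [0,0,0,0,0,0,1.0],
])

```text
clock: 9.02
eef_pos: [561.3, -115.5, 180.7]
eef_rot: [-3.142, 0.001, 2.889]
wrist_force: [-0.0, 0.5, -0.4]
finger_gap: 19.7
```

```bash
python3 -c "
from h import *
go(525,214,180,-0.18)
c=camera('side');b=cv2.resize(c['image'][120:320,260:460,::-1],None,fx=3,fy=3);cv2.imwrite('pics/s6.png',b)
"
```

```text
clk 9.03 pos [ 561.3 -115.5  180.7] rot [-3.142e+00  1.000e-03  2.889e+00] j [-0.27  0.36  1.47  0.    1.31 -1.59] F [-0.   0.5 -0.4] gap 19.7
turn tool deg [-0.    0.06 -4.13] shift cm now [11.74 31.    0.06] shift cm after turn [ 9.47 31.77  0.07]
```

View pics/s6.png

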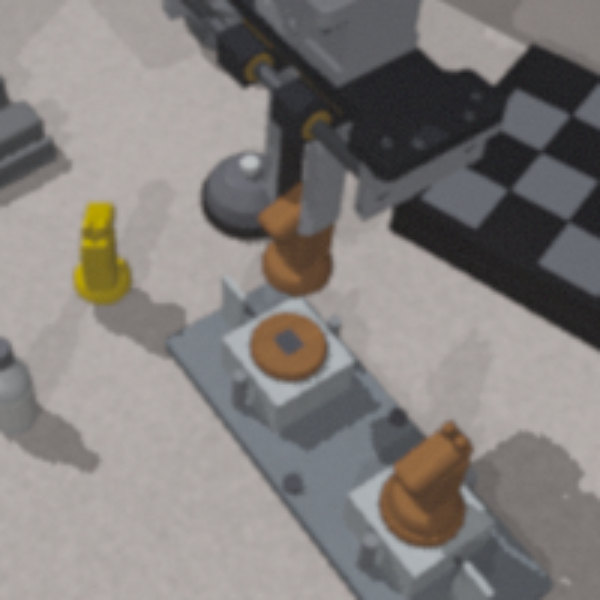

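The left knight came off: side view shows the empty dowel hole at (290,342) and the knight hanging upright in the fingers. I'll carry it to the far slot of the stand.

```bash
python3 -c "
from h import *
go(564.8,207.6,180,-0.18)
"
```

```text
clk 9.07 pos [ 561.1 -115.5  180.1] rot [-3.142  0.     2.889] j [-0.27  0.36  1.47 -0.    1.31 -1.59] F [ 0.2 -0.9 -0.7] gap 19.3
turn tool deg [-0.    0.01 -4.13] shift cm now [7.700e+00 3.138e+01 1.000e-02] shift cm after turn [5.420e+00 3.185e+01 1.000e-02]
```

>>> jog_arm([
  [0,0,0,0,0,-2.1,1.0],
  [0,0,0,0,0,-2,1.0],
  [0.2,1.2,0,0,0,0,1.0],
  [0.4,2.4,0,0,0,0,1.0],
  [0.6,3.5,0,0,0,0,1.0],
  [0.6,3.5,0,0,0,0,1.0],
  [0.6,3.5,0,0,0,0,1.0],
  [0.6,3.5,0,0,0,0,1.0],
  [0.6,3.5,0,0,0,0,1.0],
  [0.6,3.5,0,0,0,0,1.0],
  [0.6,3.5,0,0,0,0,1.0],
  [0.4,2.3,0,0,0,0,1.0],
  [0.2,1.4,0,0,0,0,1.0],
  [0,0,0,0,0,0,1.0],
  [0,0,0,0,0,0,1.0],
])

```text
clock: 10.95
eef_pos: [565.1, 206.4, 180.0]
eef_rot: [-3.141, -0.0, 2.96]
wrist_force: [0.4, 0.2, -0.2]
finger_gap: 19.5
```

```bash
python3 -c "
from h import *
go(564.8,207.6,80,-0.18)
c=camera('side');im=c['image'][:,:,::-1].copy()
p=(525.4,214.74,-.18);cs,sn=np.cos(p[2]),np.sin(p[2])
b=cv2.resize(im[80:230,150:330],None,fx=4,fy=4);cv2.imwrite('pics/s7.png',b)
"
```

```text
clk 10.95 pos [565.1 206.4 180. ] rot [-3.141 -0.     2.96 ] j [ 0.29  0.43  1.38 -0.    1.33 -1.1 ] F [ 0.4  0.2 -0.2] gap 19.5
turn tool deg [-0.01 -0.   -0.06] shift cm now [ 0.05  0.11 10.  ] shift cm after turn [ 0.05  0.11 10.  ]
```

View pics/s7.png

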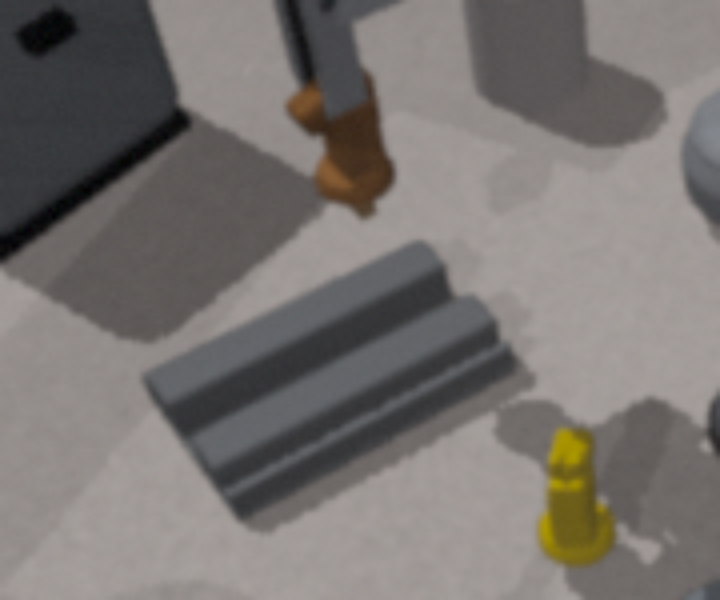

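```bash
python3 -c "
from h import *
c=camera('side');im=cv2.resize(c['image'][60:180,200:290,::-1],None,fx=6,fy=6,interpolation=cv2.INTER_CUBIC)
s=read_state();x,y,z=s['eef_pos'];cs,sn=np.cos(-.18),np.sin(-.18)
def W(l): return [x+cs*l[0]-sn*l[1],y+sn*l[0]+cs*l[1],z-43+l[2]]
def dr(P,col,cl=False):
    q=(((proj(c,[W(l) for l in P])-[200,60])+.5)*6-.5).round().astype(int);cv2.polylines(im,[q],cl,col,1)
t=np.linspace(0,6.28,40)
dr([(21*np.cos(a),21*np.sin(a),0) for a in t],(0,255,0));dr([(21*np.cos(a),21*np.sin(a),10) for a in t],(0,255,255))
dr([(-5,-7,-22),(5,-7,-22),(5,7,-22),(-5,7,-22)],(255,0,0),True);dr([(0,0,-22),(0,0,75)],(255,255,255))
cv2.imwrite('pics/s8.png',im)
c=camera('top');cv2.imwrite('pics/t8.png',c['image'][:,:,::-1])
"
```

```text
(no output)
```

View pics/s8.png

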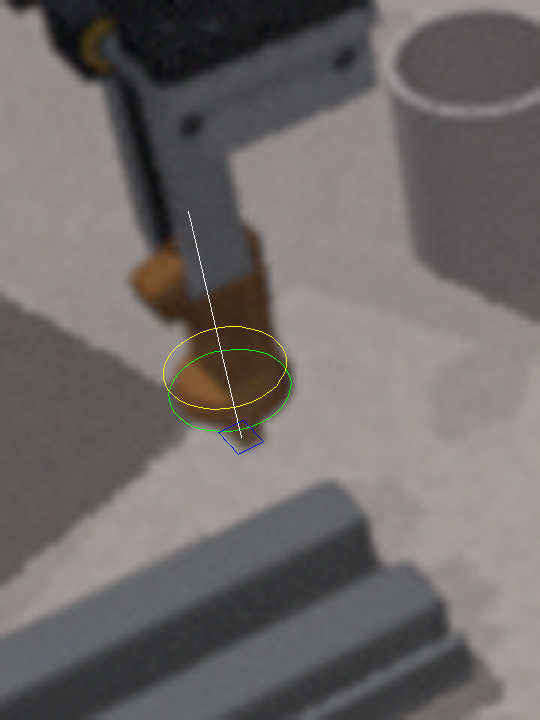

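View pics/t8.png

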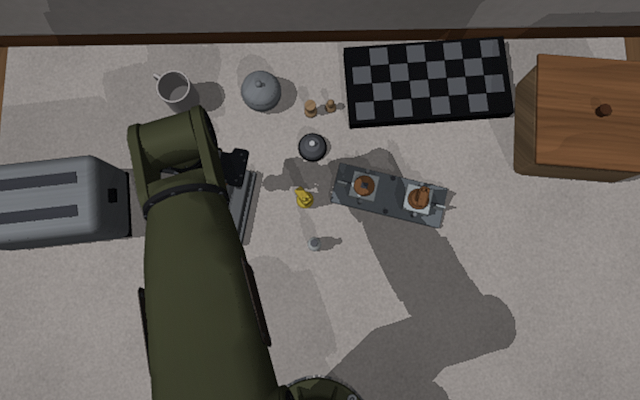

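The overlay of an upright knight matches what's held, so the lean is only perspective. I'll lower it over the gap.

>>> jog_arm([
  [0,0.1,1.5,0,0,0,1.0],
  [0,0,1.5,0,0,0,1.0],
  [0,0,1.5,0,0,0,1.0],
  [0,0,1.0,0,0,0,1.0],
  [0,0,0.5,0,0,0,1.0],
  [0,0,0,0,0,0,1.0],
])

```text
clock: 11.85
eef_pos: [565.3, 208.1, 119.9]
eef_rot: [-3.141, -0.0, 2.961]
wrist_force: [0.3, -0.7, -0.5]
finger_gap: 19.8
```

```bash
python3 -c "
from h import *
go(564.8,207.6,80,-0.18)
c=camera('side');im=c['image'][:,:,::-1].copy()
b=cv2.resize(im[110:220,180:290],None,fx=5,fy=5,interpolation=cv2.INTER_CUBIC);cv2.imwrite('pics/s9.png',b)
"
```

```text
clk 11.85 pos [565.3 208.1 119.9] rot [-3.141 -0.     2.961] j [ 0.29  0.48  1.45 -0.    1.21 -1.1 ] F [ 0.3 -0.7 -0.5] gap 19.8
turn tool deg [-0.01 -0.01 -0.03] shift cm now [ 0.04 -0.05  3.99] shift cm after turn [ 0.04 -0.05  3.99]
```

View pics/s9.png

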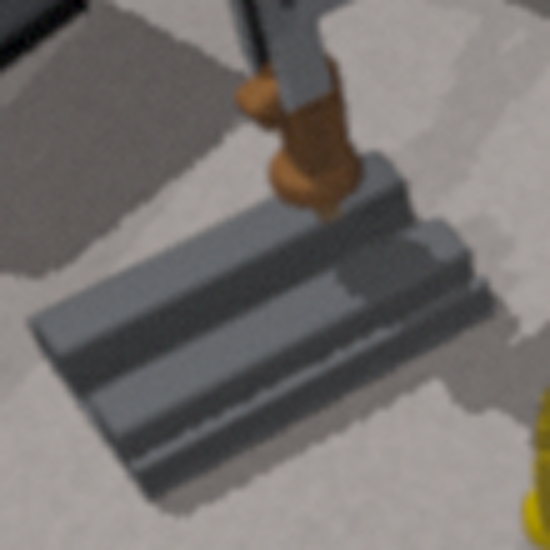

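```bash
python3 -c "
from h import *
c=camera('side');p=(525.4,214.74,-.18);cs,sn=np.cos(p[2]),np.sin(p[2])
W=lambda l:[p[0]+cs*l[0]-sn*l[1],p[1]+sn*l[0]+cs*l[1],l[2]]
im=cv2.resize(c['image'][110:220,180:290,::-1],None,fx=5,fy=5,interpolation=cv2.INTER_CUBIC)
def dr(P,col):
    q=(((proj(c,P)-[180,110])+.5)*5-.5).round().astype(int);cv2.polylines(im,[q],True,col,1)
for y in(13,-13):dr([W((90,y,36)),W((-90,y,36))],(0,0,255))
s=read_state()['eef_pos']
for z in (s[2]-65,36): dr([[s[0]+cs*a-sn*b,s[1]+sn*a+cs*b,z] for a,b in((-5,-7),(5,-7),(5,7),(-5,7))],(0,255,0))
cv2.imwrite('pics/s10.png',im)
"
```

```text
(no output)
```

View pics/s10.png

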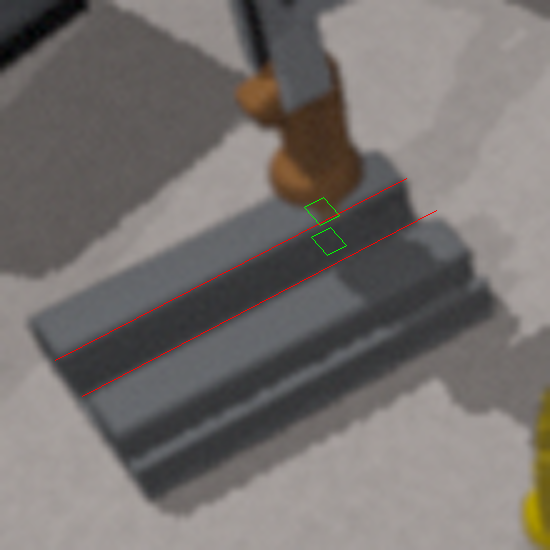

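>>> jog_arm([
  [0,0,1.0,0,0,0,1.0],
  [0,0,1.0,0,0,0,1.0],
  [0,0,1.0,0,0,0,1.0],
  [0,0,0.5,0,0,0,1.0],
  [0,0,0.2,0,0,0,1.0],
  [0,0,0,0,0,0,1.0],
])

```text
clock: 12.7
eef_pos: [565.3, 208.1, 83.1]
eef_rot: [3.141, 0.0, 2.961]
wrist_force: [-0.8, -0.9, -0.9]
finger_gap: 19.5
```

>>> jog_arm([
  [0,0,0.1,0,0,0,1.0],
  [0,0,0.1,0,0,0,1.0],
  [0,0,0,0,0,0,1.0],
])

```text
clock: 13.08
eef_pos: [565.3, 208.0, 81.1]
eef_rot: [3.142, 0.0, 2.961]
wrist_force: [0.0, 0.7, -0.2]
finger_gap: 19.4
```

>>> jog_arm([
  [0,0,0.1,0,0,0,1.0],
  [0,0,0,0,0,0,1.0],
])

```text
clock: 13.32
eef_pos: [565.2, 208.0, 80.0]
eef_rot: [-3.142, -0.0, 2.961]
wrist_force: [0.2, 0.6, -0.6]
finger_gap: 19.9
```

>>> jog_arm([
  [0,0,0.1,0,0,0,1.0],
  [0,0,0,0,0,0,1.0],
])

```text
clock: 13.58
eef_pos: [565.4, 208.1, 79.2]
eef_rot: [3.141, 0.0, 2.961]
wrist_force: [-0.4, 0.1, 1.1]
finger_gap: 19.0
```

>>> jog_arm([
  [0,0,0.05,0,0,0,1.0],
  [0,0,0,0,0,0,1.0],
])

```text
clock: 13.82
eef_pos: [565.5, 208.2, 79.2]
eef_rot: [3.141, 0.001, 2.961]
wrist_force: [-0.7, 0.7, 6.0]
finger_gap: 19.8
```

```bash
python3 -c "
from h import *
go(564.8,207.6,80,-0.18)
c=camera('side');im=c['image'][:,:,::-1].copy()
b=cv2.resize(im[110:220,180:290],None,fx=5,fy=5,interpolation=cv2.INTER_CUBIC);cv2.imwrite('pics/s11.png',b)
"
```

```text
clk 13.82 pos [565.5 208.2  79.2] rot [3.141e+00 1.000e-03 2.961e+00] j [ 0.29  0.53  1.48  0.    1.13 -1.1 ] F [-0.7  0.7  6. ] gap 19.8
turn tool deg [ 0.03  0.04 -0.03] shift cm now [ 0.06 -0.07 -0.08] shift cm after turn [ 0.06 -0.07 -0.08]
```

View pics/s11.png

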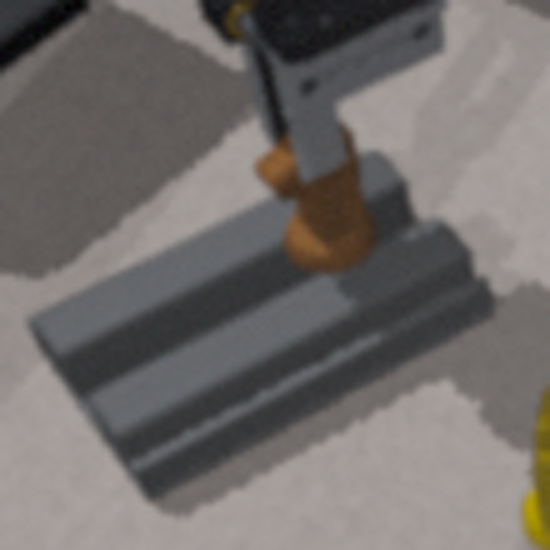

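The collar is resting on both ribs: contact came at TCP 79.2 mm with 6 N. Releasing.

>>> jog_arm([
  [0,0,-0.05,0,0,0,1.9],
  [0,0,0,0,0,0,2.1],
  [0,0,0,0,0,0,2.3],
  [0,0,0,0,0,0,2.6],
  [0,0,0,0,0,0,3.5],
  [0,0,0,0,0,0,5.5],
  [0,0,0,0,0,0,5.5],
], squeeze=10)

```text
clock: 14.75
eef_pos: [565.2, 208.0, 79.0]
eef_rot: [-3.142, -0.0, 2.961]
wrist_force: [0.8, -0.6, 0.4]
finger_gap: 51.5
```

>>> jog_arm([
  [0,0,-1,0,0,0,5.5],
  [0,0,-2,0,0,0,5.5],
  [0,0,-3,0,0,0,5.5],
  [0,0,-3,0,0,0,5.5],
  [0,0,-1.5,0,0,0,5.5],
  [0,0,0,0,0,0,5.5],
])

```text
clock: 15.5
eef_pos: [565.5, 208.1, 184.8]
eef_rot: [3.141, 0.001, 2.961]
wrist_force: [0.1, 0.1, -0.9]
finger_gap: 55.2
```

```bash
python3 -c "
from h import *
go(*RIGHT,185)
c=camera('side');im=c['image'][:,:,::-1].copy()
b=cv2.resize(im[110:220,180:290],None,fx=5,fy=5,interpolation=cv2.INTER_CUBIC);cv2.imwrite('pics/s12.png',b)
"
```

```text
clk 15.5 pos [565.5 208.1 184.8] rot [3.141e+00 1.000e-03 2.961e+00] j [ 0.29  0.42  1.38 -0.    1.34 -1.1 ] F [ 0.1  0.1 -0.9] gap 55.2
turn tool deg [0.04 0.08 4.09] shift cm now [-4.400e+00 -4.494e+01 -4.000e-02] shift cm after turn [-7.590e+00 -4.451e+01 -2.000e-02]
```

View pics/s12.png

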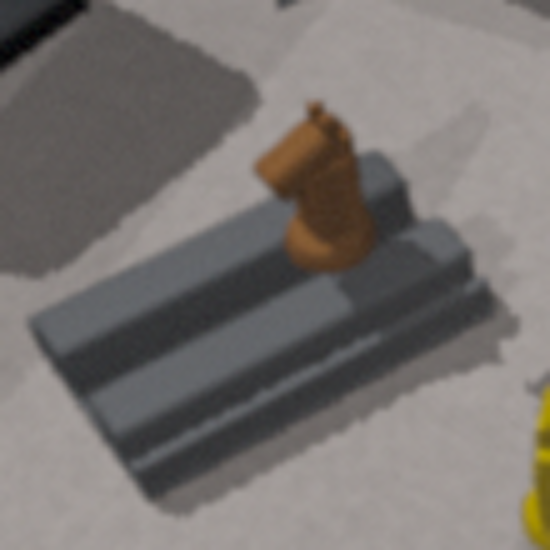

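The left knight stands upright on both ribs (about (330,220)). Next is the right knight.

>>> jog_arm([
  [0,0,0,0,0,2.05,5.5],
  [0,0,0,0,0,2.05,5.5],
  [-0.3,-2,0,0,0,0,5.5],
  [-0.7,-4,0,0,0,0,5.5],
  [-0.9,-5,0,0,0,0,5.5],
  [-0.9,-5,0,0,0,0,5.5],
  [-0.9,-5,0,0,0,0,5.5],
  [-0.9,-5,0,0,0,0,5.5],
  [-0.8,-5,0,0,0,0,5.5],
  [-0.8,-5,0,0,0,0,5.5],
  [-0.8,-5,0,0,0,0,5.5],
  [-0.4,-2.4,0,0,0,0,5.5],
  [-0.2,-1.0,0,0,0,0,5.5],
  [0,0,0,0,0,0,5.5],
  [0,0,0,0,0,0,5.5],
])

```text
clock: 17.42
eef_pos: [528.2, -240.0, 184.1]
eef_rot: [3.141, -0.0, 2.89]
wrist_force: [-0.5, 0.3, -0.1]
finger_gap: 54.9
```

```bash
python3 -c "
from h import *
go(528.4,-241.2,101)
c=camera('side');im=c['image'][:,:,::-1].copy()
b=cv2.resize(im[200:350,305:455],None,fx=4,fy=4,interpolation=cv2.INTER_CUBIC);cv2.imwrite('pics/s13.png',b)
"
```

```text
clk 17.43 pos [ 528.2 -240.   184.1] rot [ 3.141 -0.     2.89 ] j [-0.49  0.38  1.45  0.    1.32 -1.81] F [-0.5  0.3 -0.1] gap 54.9
turn tool deg [ 0.01 -0.    0.04] shift cm now [-0.05 -0.11  8.31] shift cm after turn [-0.05 -0.11  8.31]
```

View pics/s13.png

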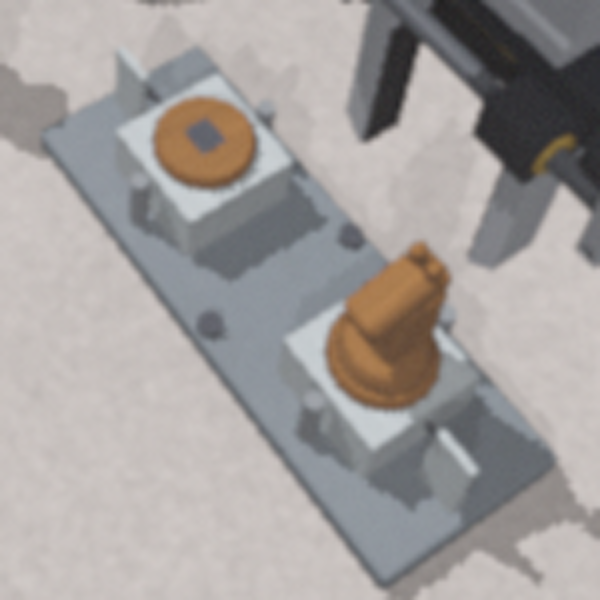

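>>> jog_arm([
  [-0.05,-0.1,1.5,0,0,0,5.5],
  [0,0,2.5,0,0,0,5.5],
  [0,0,2.3,0,0,0,5.5],
  [0,0,1.5,0,0,0,5.0],
  [0,0,0.5,0,0,0,4.0],
  [0,0,0,0,0,0,3.0],
  [0,0,0,0,0,0,2.6],
  [0,0,0,0,0,0,2.4],
  [0,0,0,0,0,0,2.3],
], squeeze=5)

```text
clock: 18.6
eef_pos: [528.5, -242.0, 101.4]
eef_rot: [-3.142, 0.001, 2.889]
wrist_force: [-0.0, -0.6, -0.7]
finger_gap: 23.2
```

>>> jog_arm([
  [0,0,0,0,0,0,2.2],
  [0,0,0,0,0,0,2.1],
], squeeze=5)

```text
clock: 18.85
eef_pos: [528.5, -241.7, 101.2]
eef_rot: [3.141, 0.0, 2.89]
wrist_force: [0.7, 1.6, 1.5]
finger_gap: 20.9
```

```bash
python3 -c "
from h import *
go(528.4,-241.2,101)
c=camera('side');im=c['image'][:,:,::-1].copy()
b=cv2.resize(im[240:340,360:460],None,fx=6,fy=6,interpolation=cv2.INTER_CUBIC);cv2.imwrite('pics/s14.png',b)
"
```

```text
clk 18.85 pos [ 528.5 -241.7  101.2] rot [3.141 0.    2.89 ] j [-0.49  0.46  1.53  0.    1.15 -1.81] F [0.7 1.6 1.5] gap 20.9
turn tool deg [ 0.02  0.01 -0.01] shift cm now [0.02 0.05 0.02] shift cm after turn [0.02 0.05 0.02]
```

View pics/s14.png

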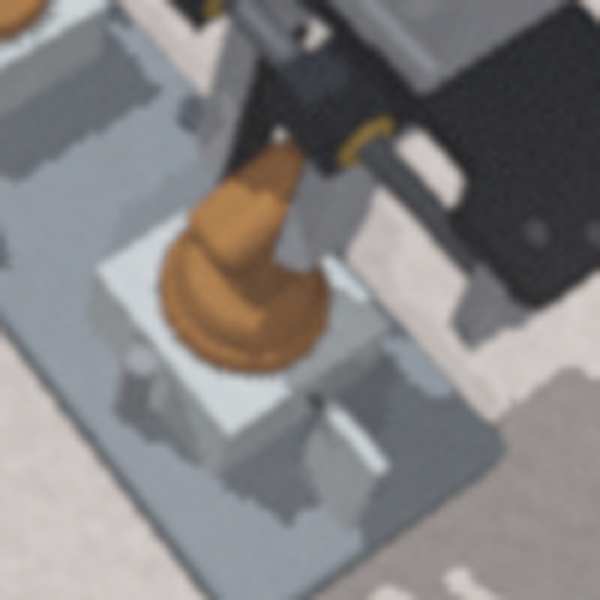

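>>> jog_arm([
  [0,0.04,0,0,0,0,1.5],
  [0,0,0,0,0,0,1.0],
  [0,0,0,0,0,0,1.0],
], squeeze=45)

```text
clock: 19.27
eef_pos: [528.5, -241.6, 101.2]
eef_rot: [-3.142, 0.0, 2.889]
wrist_force: [0.5, 1.9, 3.4]
finger_gap: 19.6
```

>>> jog_arm([
  [0,0,-0.1,0,0,0,1.0],
  [0,0,0,0,0,0,1.0],
])

```text
clock: 19.52
eef_pos: [528.2, -241.5, 101.6]
eef_rot: [3.141, -0.001, 2.889]
wrist_force: [1.1, 1.1, -3.2]
finger_gap: 19.6
```

>>> jog_arm([
  [0,0,-0.1,0,0,0,1.0],
  [0,0,0,0,0,0,1.0],
])

```text
clock: 19.77
eef_pos: [528.2, -241.5, 102.8]
eef_rot: [3.141, -0.001, 2.889]
wrist_force: [0.2, 1.1, -4.9]
finger_gap: 19.3
```

>>> jog_arm([
  [0,0,-0.1,0,0,0,1.0],
  [0,0,0,0,0,0,1.0],
])

```text
clock: 20.02
eef_pos: [528.3, -241.5, 104.0]
eef_rot: [3.142, -0.0, 2.889]
wrist_force: [-0.1, 0.7, -3.8]
finger_gap: 19.3
```

>>> jog_arm([
  [0,0,-0.1,0,0,0,1.0],
  [0,0,0,0,0,0,1.0],
])

```text
clock: 20.27
eef_pos: [528.4, -241.6, 105.1]
eef_rot: [3.142, -0.0, 2.89]
wrist_force: [0.3, 1.0, -4.3]
finger_gap: 19.7
```

>>> jog_arm([
  [0,0,-0.1,0,0,0,1.0],
  [0,0,0,0,0,0,1.0],
])

```text
clock: 20.52
eef_pos: [528.5, -241.6, 106.1]
eef_rot: [3.142, 0.0, 2.889]
wrist_force: [-0.4, 1.5, -4.4]
finger_gap: 19.2
```

```bash
python3 -c "
from h import *
go(528.4,-241.2,101)
c=camera('side');im=c['image'][:,:,::-1].copy()
b=cv2.resize(im[240:340,360:460],None,fx=6,fy=6,interpolation=cv2.INTER_CUBIC);cv2.imwrite('pics/s15.png',b)
a=cv2.imread('pics/s14.png');cv2.imwrite('pics/cmp3.png',np.hstack([a[130:520,80:460],b[130:520,80:460]]))
"
```

```text
clk 20.52 pos [ 528.5 -241.6  106.1] rot [3.142 0.    2.889] j [-0.49  0.45  1.53  0.    1.16 -1.81] F [-0.4  1.5 -4.4] gap 19.2
turn tool deg [ 0.    0.   -0.01] shift cm now [0.01 0.03 0.51] shift cm after turn [0.01 0.03 0.51]
```

View pics/cmp3.png

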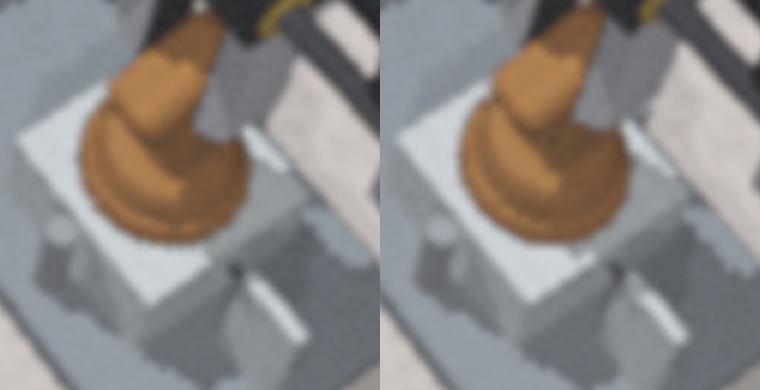

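Force stays flat at about 4.4 N with 5 mm of rise, and the collar is lifting off the disc, so this one looks bad too. I'll continue gently.

>>> jog_arm([
  [0,0,-0.1,0,0,0,1.0],
  [0,0,-0.1,0,0,0,1.0],
  [0,0,-0.1,0,0,0,1.0],
  [0,0,0,0,0,0,1.0],
])

```text
clock: 21.08
eef_pos: [528.5, -241.6, 109.1]
eef_rot: [-3.142, 0.0, 2.889]
wrist_force: [1.0, 0.6, -4.4]
finger_gap: 19.3
```

```bash
python3 -c "
from h import *
go(528.4,-241.2,101)
c=camera('side');im=c['image'][:,:,::-1].copy()
b=cv2.resize(im[240:340,360:460],None,fx=6,fy=6,interpolation=cv2.INTER_CUBIC);cv2.imwrite('pics/s16.png',b)
a=cv2.imread('pics/s14.png');cv2.imwrite('pics/cmp4.png',np.hstack([a[130:520,80:460],b[130:520,80:460]]))
"
```

```text
clk 21.07 pos [ 528.5 -241.6  109.1] rot [-3.142  0.     2.889] j [-0.49  0.45  1.52  0.    1.17 -1.81] F [ 1.   0.6 -4.4] gap 19.3
turn tool deg [-0.    0.01 -0.01] shift cm now [0.02 0.03 0.81] shift cm after turn [0.02 0.03 0.81]
```

View pics/cmp4.png

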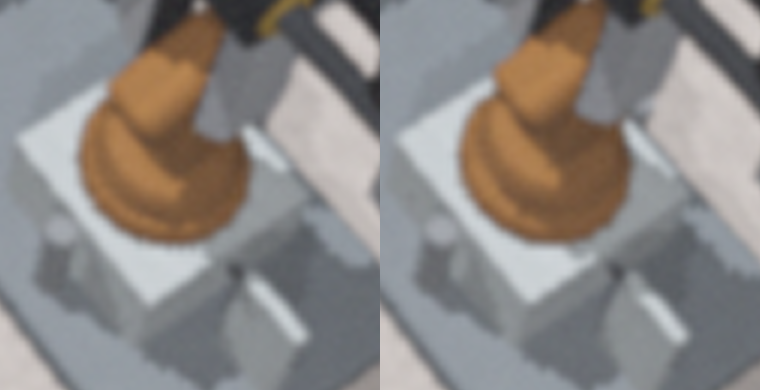

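Confirmed: the cup barely moved while the knight slides out at about 4.4 N, well below 14 N. I'll draw it out and carry it over.

>>> jog_arm([
  [0,0,-0.2,0,0,0,1.0],
  [0,0,-0.2,0,0,0,1.0],
  [0,0,-0.2,0,0,0,1.0],
  [0,0,-0.2,0,0,0,1.0],
  [0,0,-0.2,0,0,0,1.0],
  [0,0,-0.2,0,0,0,1.0],
  [0,0,-0.2,0,0,0,1.0],
  [0,0,-0.2,0,0,0,1.0],
  [0,0,-0.3,0,0,0,1.0],
  [0,0,-0.5,0,0,0,1.0],
  [0,0,-0.8,0,0,0,1.0],
  [0,0,-1.0,0,0,0,1.0],
  [0,0,-1.0,0,0,0,1.0],
  [0,0,-1.0,0,0,0,1.0],
  [0,0,-1.5,0,0,0,1.0],
  [0,0,-1.3,0,0,0,1.0],
  [0,0,0,0,0,0,1.0],
])

```text
clock: 23.25
eef_pos: [528.8, -241.8, 200.3]
eef_rot: [-3.141, 0.002, 2.889]
wrist_force: [-0.6, 0.1, 0.1]
finger_gap: 19.9
```

```bash
python3 -c "
from h import *
go(486.1,222.0,180,-0.18)
c=camera('side');b=cv2.resize(c['image'][170:340,300:470,::-1],None,fx=3.5,fy=3.5);cv2.imwrite('pics/s17.png',b)
"
```

```text
clk 23.25 pos [ 528.8 -241.8  200.3] rot [-3.141e+00  2.000e-03  2.889e+00] j [-0.49  0.37  1.42  0.    1.35 -1.81] F [-0.6  0.1  0.1] gap 19.9
turn tool deg [-0.03  0.11 -4.13] shift cm now [15.71 43.85  1.98] shift cm after turn [12.51 44.87  2.03]
```

View pics/s17.png

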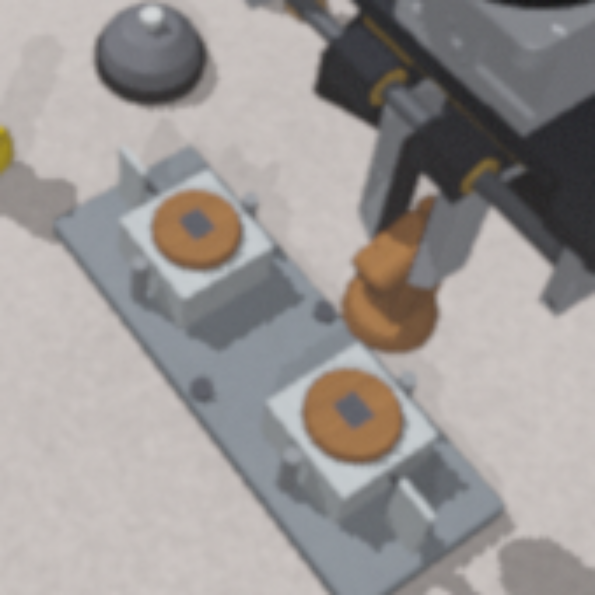

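>>> jog_arm([
  [0,0,0,0,0,-2.1,1.0],
  [0,0,0,0,0,-2,1.0],
  [0.5,1.8,0,0,0,0,1.0],
  [1,3.4,0,0,0,0,1.0],
  [1,3.6,0,0,0,0,1.0],
  [1,3.6,0,0,0,0,1.0],
  [1,3.6,0,0,0,0,1.0],
  [1,3.6,0,0,0,0,1.0],
  [1,3.6,0,0,0,0,1.0],
  [1,3.6,0,0,0,0,1.0],
  [1,3.6,0,0,0,0,1.0],
  [1,3.6,0,0,0,0,1.0],
  [1,3.6,0,0,0,0,1.0],
  [1,3.6,0,0,0,0,1.0],
  [0.7,2.4,0,0,0,0,1.0],
  [0.3,1.3,0,0,0,0,1.0],
  [0,0,0,0,0,0,1.0],
  [0,0,0,0,0,0,1.0],
])

```text
clock: 25.55
eef_pos: [486.1, 222.0, 199.0]
eef_rot: [-3.141, -0.0, 2.961]
wrist_force: [0.1, -0.2, -1.7]
finger_gap: 19.7
```

```bash
python3 -c "
from h import *
go(486.1,222.0,120,-0.18)
"
```

```text
clk 25.55 pos [486.1 222.  199. ] rot [-3.141 -0.     2.961] j [ 0.36  0.26  1.56 -0.    1.32 -1.03] F [ 0.1 -0.2 -1.7] gap 19.7
turn tool deg [-0.01 -0.   -0.06] shift cm now [-0.    0.01  7.9 ] shift cm after turn [0.   0.01 7.9 ]
```

>>> jog_arm([
  [0,0,1.5,0,0,0,1.0],
  [0,0,2,0,0,0,1.0],
  [0,0,2,0,0,0,1.0],
  [0,0,1.5,0,0,0,1.0],
  [0,0,0.9,0,0,0,1.0],
  [0,0,0,0,0,0,1.0],
])

```text
clock: 26.3
eef_pos: [486.0, 222.4, 119.6]
eef_rot: [-3.141, -0.001, 2.961]
wrist_force: [0.2, 0.2, -1.4]
finger_gap: 19.3
```

```bash
python3 -c "
from h import *
go(486.1,222.0,80,-0.18)
c=camera('side');p=(525.4,214.74,-.18);cs,sn=np.cos(p[2]),np.sin(p[2])
im=cv2.resize(c['image'][110:220,180:290,::-1],None,fx=5,fy=5,interpolation=cv2.INTER_CUBIC)
def dr(P,col):
    q=(((proj(c,P)-[180,110])+.5)*5-.5).round().astype(int);cv2.polylines(im,[q],True,col,1)
s=read_state()['eef_pos']
for z in (s[2]-65,36): dr([[s[0]+cs*a-sn*b,s[1]+sn*a+cs*b,z] for a,b in((-5,-7),(5,-7),(5,7),(-5,7))],(0,255,0))
cv2.imwrite('pics/s18.png',im)
"
```

```text
clk 26.3 pos [486.  222.4 119.6] rot [-3.141e+00 -1.000e-03  2.961e+00] j [ 0.36  0.34  1.65 -0.    1.15 -1.03] F [ 0.2  0.2 -1.4] gap 19.3
turn tool deg [-0.02 -0.04 -0.04] shift cm now [-0.02 -0.04  3.96] shift cm after turn [-0.02 -0.04  3.96]
```

View pics/s18.png

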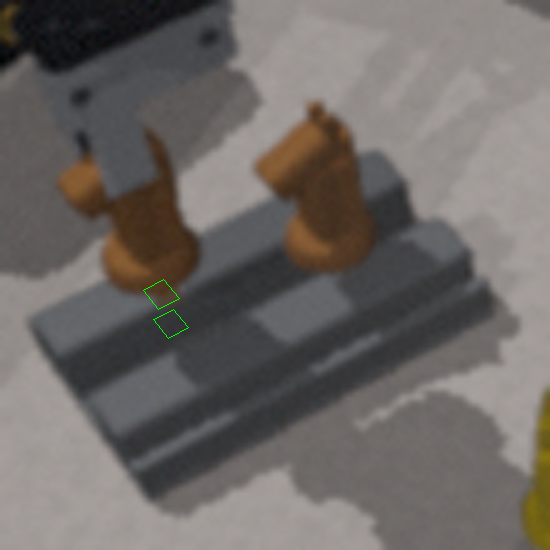

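>>> jog_arm([
  [0,0,1.0,0,0,0,1.0],
  [0,0,1.0,0,0,0,1.0],
  [0,0,1.0,0,0,0,1.0],
  [0,0,0.5,0,0,0,1.0],
  [0,0,0.2,0,0,0,1.0],
  [0,0,0,0,0,0,1.0],
])

```text
clock: 27.1
eef_pos: [486.2, 222.6, 83.1]
eef_rot: [3.142, 0.0, 2.961]
wrist_force: [0.5, 0.3, -1.3]
finger_gap: 19.4
```

>>> jog_arm([
  [0,0,0.1,0,0,0,1.0],
  [0,0,0.1,0,0,0,1.0],
  [0,0,0,0,0,0,1.0],
])

```text
clock: 27.48
eef_pos: [486.1, 222.6, 81.1]
eef_rot: [3.142, 0.0, 2.961]
wrist_force: [-0.1, 0.3, -0.1]
finger_gap: 19.5
```

>>> jog_arm([
  [0,0,0.1,0,0,0,1.0],
  [0,0,0,0,0,0,1.0],
])

```text
clock: 27.72
eef_pos: [486.1, 222.6, 80.0]
eef_rot: [-3.142, -0.0, 2.961]
wrist_force: [-0.6, -0.1, -0.2]
finger_gap: 19.3
```

>>> jog_arm([
  [0,0,0.1,0,0,0,1.0],
  [0,0,0,0,0,0,1.0],
])

```text
clock: 27.98
eef_pos: [486.2, 222.6, 79.2]
eef_rot: [3.141, 0.0, 2.961]
wrist_force: [-0.0, -0.4, 2.0]
finger_gap: 19.5
```

>>> jog_arm([
  [0,0,0.05,0,0,0,1.0],
  [0,0,0,0,0,0,1.0],
])

```text
clock: 28.22
eef_pos: [486.4, 222.7, 79.1]
eef_rot: [3.141, 0.001, 2.961]
wrist_force: [-1.5, -0.2, 7.1]
finger_gap: 19.3
```

>>> jog_arm([
  [0,0,-0.05,0,0,0,1.9],
  [0,0,0,0,0,0,2.1],
  [0,0,0,0,0,0,2.3],
  [0,0,0,0,0,0,2.6],
  [0,0,0,0,0,0,3.5],
  [0,0,0,0,0,0,5.5],
  [0,0,0,0,0,0,5.5],
], squeeze=10)

```text
clock: 29.1
eef_pos: [486.1, 222.6, 79.0]
eef_rot: [-3.142, -0.0, 2.961]
wrist_force: [0.7, 0.1, 0.4]
finger_gap: 52.0
```

>>> jog_arm([
  [0,0,-1,0,0,0,5.5],
  [0,0,-2,0,0,0,5.5],
  [0,0,-3,0,0,0,5.5],
  [0,0,-3,0,0,0,5.5],
  [0,0,-3,0,0,0,5.5],
  [0,0,0,0,0,0,5.5],
])

```text
clock: 29.85
eef_pos: [486.9, 222.9, 201.7]
eef_rot: [3.139, 0.004, 2.961]
wrist_force: [0.5, -0.1, 0.1]
finger_gap: 55.1
```

```bash
python3 -c "
from h import *
go(486.1,222.0,80,-0.18)
c=camera('side');cv2.imwrite('pics/s19.png',cv2.resize(c['image'][90:340,170:470,::-1],None,fx=2.4,fy=2.4,interpolation=cv2.INTER_CUBIC))
c=camera('top');cv2.imwrite('pics/t19.png',c['image'][:,:,::-1])
"
```

```text
clk 29.85 pos [486.9 222.9 201.7] rot [3.139 0.004 2.961] j [ 0.36  0.26  1.56 -0.    1.32 -1.03] F [ 0.5 -0.1  0.1] gap 55.1
turn tool deg [ 0.13  0.22 -0.03] shift cm now [ 0.11 -0.13 12.17] shift cm after turn [ 0.06 -0.1  12.17]
```

View pics/s19.png

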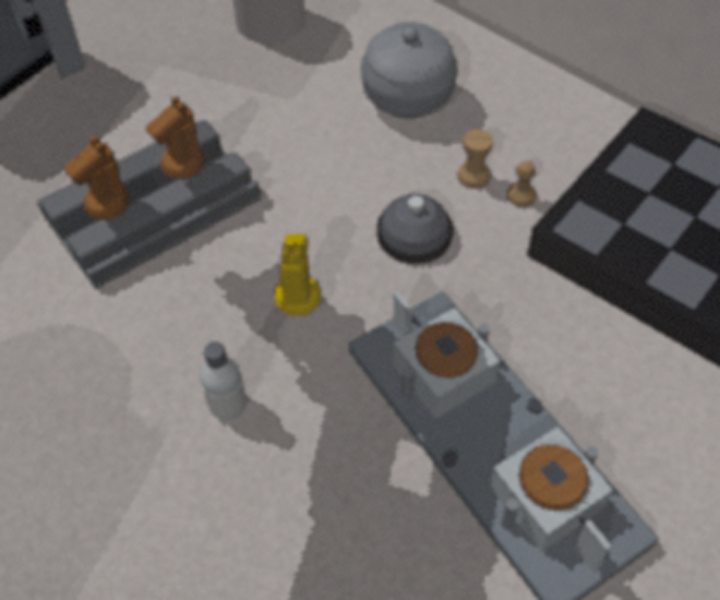

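View pics/t19.png

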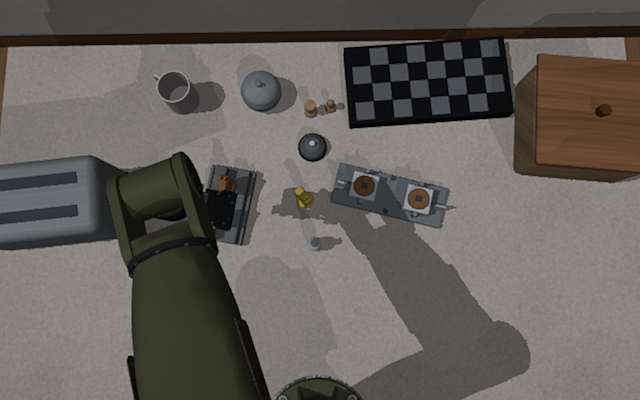

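Both knights stand upright on the stand at side (100,180) and (180,140). The bell, glue bottle and yellow piece haven't moved, both base discs sit in their cups, and the gripper is clear. Handing in.

```bash
python3 -c "
from cell import *
print(sign_off())"
```

```text
the job is handed in; nothing more can be done
None
```

Both glue joints failed, so both knights are now standing on the pot-holder stand, and the job is handed in at about 30 s of the 72 s allowed.

- **Left knight, tested first:** I gripped it by the neck and pulled straight up. The joint slid at about 4 to 4.6 N, far below 14 N, and the cup barely rose. Because it gave way, the one-second hold at 14 N wasn't possible. I drew it out and placed it in the far slot of the stand.
- **Right knight:** It behaved the same, sliding at about 3 to 5 N. It went into the near slot, 80 mm along the gap.

**Last checks:**
- The final side picture shows both knights upright on the stand's ribs.
- Both seated at the expected height, with 6 to 7 N of contact before I let go.
- The bell, glue bottle and yellow look-alike look unmoved.
- Both base discs are still in their cups, and the gripper is clear with the wrist force near zero.
- In the final top view the arm hid most of the stand, so the upright check rests on the side view.
- Early on, the camera comparison left it unclear whether the fingers were slipping on the left knight. Raising it a little further showed the knight itself was coming out.

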